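# Find the empty cell of the specimen crate and slide the bar in

## Task

One of the four covered cells of the specimen crate is empty: find it by touch, pressing the covers' pads down with the fingers (over a stored bar a cover stops early, over the empty cell it goes right down), before you move the loose mortar bar. Then slide the bar along the bench, without lifting it, and push it lengthwise through the empty cell's flap until its near end is flush with the crate's front. Leave the other things on the bench where they are.

Things in the scene. Friction and masses are not known exactly. Their poses are not given: they have to be found in the camera images.
- bar_centre (a point): Centre of the loose mortar test bar, a plain grey square bar 120 x 40 x 40 mm, about 0.3 to 0.6 kg, lying flat on the bench between the robot and the crate; x runs along its length, z up; centre 20 mm above the bench.
- crate: Fixed plywood crate, 142 deep (x) x 276 wide (y) x 58 mm high; origin in the middle of its underside. x runs from its open front (towards the robot, 70 mm before the origin) to its closed back. No floor: bars lie on the bench. Four cells side by side along x, 54 mm wide, 132 long, 12 mm walls. Three hide a bar like the loose one, near the back; one is empty. z up.
- cell0 (a point): Cell 0 (crate y = -99 mm): where the bar's centre is when its near end is flush with the crate's front, 10 mm before the crate's origin, 20 mm above the bench; x into the cell. In the mouth a light flap hangs from 52 to 3 mm height; it swings inward and up as a bar is pushed in. A crossbar 50 to 58 mm high over it keeps upright fingers from reaching in.
- cell1 (a point): Cell 1 (crate y = -33 mm): where the bar's centre is when its near end is flush with the crate's front, 10 mm before the crate's origin, 20 mm above the bench; x into the cell. In the mouth a light flap hangs from 52 to 3 mm height; it swings inward and up as a bar is pushed in. A crossbar 50 to 58 mm high over it keeps upright fingers from reaching in.
- cell2 (a point): Cell 2 (crate y = 33 mm): where the bar's centre is when its near end is flush with the crate's front, 10 mm before the crate's origin, 20 mm above the bench; x into the cell. In the mouth a light flap hangs from 52 to 3 mm height; it swings inward and up as a bar is pushed in. A crossbar 50 to 58 mm high over it keeps upright fingers from reaching in.
- cell3 (a point): Cell 3 (crate y = 99 mm): where the bar's centre is when its near end is flush with the crate's front, 10 mm before the crate's origin, 20 mm above the bench; x into the cell. In the mouth a light flap hangs from 52 to 3 mm height; it swings inward and up as a bar is pushed in. A crossbar 50 to 58 mm high over it keeps upright fingers from reaching in.
- pad0 (a point): Top centre of the round black rubber pad (38 mm across, 3 mm high) on the aluminium cover (120 x 52 mm) of cell 0; 59 mm above the bench when the cover is up. Press here, straight down.
- cover0 (a joint): How far the sprung cover of cell 0 is pressed down, in m: 0 is up. It takes about 1.5 N to start it, and over an empty cell about 4.5 N to reach its stop at 0.026; over a stored bar it stops hard at 0.008. It springs back up when released.
- pad1 (a point): Top centre of the round black rubber pad (38 mm across, 3 mm high) on the aluminium cover (120 x 52 mm) of cell 1; 59 mm above the bench when the cover is up. Press here, straight down.
- cover1 (a joint): How far the sprung cover of cell 1 is pressed down, in m: 0 is up. It takes about 1.5 N to start it, and over an empty cell about 4.5 N to reach its stop at 0.026; over a stored bar it stops hard at 0.008. It springs back up when released.
- pad2 (a point): Top centre of the round black rubber pad (38 mm across, 3 mm high) on the aluminium cover (120 x 52 mm) of cell 2; 59 mm above the bench when the cover is up. Press here, straight down.
- cover2 (a joint): How far the sprung cover of cell 2 is pressed down, in m: 0 is up. It takes about 1.5 N to start it, and over an empty cell about 4.5 N to reach its stop at 0.026; over a stored bar it stops hard at 0.008. It springs back up when released.
- pad3 (a point): Top centre of the round black rubber pad (38 mm across, 3 mm high) on the aluminium cover (120 x 52 mm) of cell 3; 59 mm above the bench when the cover is up. Press here, straight down.
- cover3 (a joint): How far the sprung cover of cell 3 is pressed down, in m: 0 is up. It takes about 1.5 N to start it, and over an empty cell about 4.5 N to reach its stop at 0.026; over a stored bar it stops hard at 0.008. It springs back up when released.
- half: Bystander: broken half of a mortar bar, 70 x 40 x 40 mm, beside the crate; origin under its centre.
- weight: Bystander: steel knob weight, 54 mm across, 58 mm high, on the other side of the crate; origin under its centre.
- core: Bystander: upright concrete core, 70 mm across, 120 mm high; origin under its centre.
- wrench: Bystander: wrench lying on the bench.
- brush: Bystander: brush lying on the bench.
- jar: Bystander: glass jar, 70 mm across, 90 mm high; origin under its centre.
There are look-alikes about, which are no part of the job. What is shaped like the part that bears bar_centre but red is not meant.

How it is judged:
By the outcome, as a careful person would: the job done as asked, in the order asked, and still so for the second after the job is handed in, with the robot touching nothing.
It also fails if it takes over 72 s, if anything falls off the work surface, if the arm or the gripper's body presses on something with over 40 N, if the wrist force passes 120 N, or if a joint passes its speed limit or range.

## Robot

A 6-joint arm with a two-finger parallel gripper is mounted at the origin on the work surface. World frame = base frame: x ahead of the robot, y to its left, z up, the work surface at z = 0. Lengths are in m, angles in rad, forces in N, time in s.
With the tool pointing down it reaches from about 0.35 to 0.775 m from the base axis. Payload 5.5 kg.
Tool frame: the origin (TCP) lies at the very end of the fingers, on their centre line; the grasp point (between the pads) lies env.hold_point_z behind it (env.hold_point_z is the distance from the TCP to the grasp point, in m); z points along the fingers, y is the line along which they close (so a half turn about z gives the same grasp; the last joint's range is limited). The gripper opens to 85 mm and grips with 20 to 120 N. Pads are 22 mm wide; open, the fingers measure 114 mm over their backs; the gripper's body (76 mm by 85 mm) begins 54 mm behind the grasp point. The pads swing forward as they close: fully open they stand 13 mm farther back than shut.
Start: joints at [-1.405, 0.313, 0.046, 1.304, 0, 1.431], TCP at [0.173, -0.548, 0.231] pointing down, gripper open.
Joint ranges: [-2.76, 2.76], [-0.86, 1.69], [-1.03, 1.26], [-2.2, 2.34], [-1.47, 1.5], [-3.14, 3.14]. Speed limits (rad/s): [2.57, 2.57, 3.14, 3.14, 3.14, 3.14].

## Interface

Orientations are given as a unit quaternion [w, x, y, z].
In Python, from workcell import env gives the robot as it stands.
- The arm moves only by the tool carry_out, never from a script. Its argument "steps" is a list of rows, each a list of 3 entries, a list of its own where there are three numbers: the turn, a rotation vector about the tool's x, y, z in degrees, then the shift along the tool's x, y, z in cm, then the closure in counts, from 0 (fully open) to 255 (shut). A call has exactly 8 rows; each row is the pose to reach, as a shift and turn from the pose commanded when the call began, along the tool's axes at that moment; what a row does not reach only later rows make up. A row lasts 1/8 s, in which the tool goes at most 62.5 mm and 10.7 degrees, less where a joint would pass 70% of its speed; a pose out of reach is approached as far as the arm can. A call with a gripper value outside its range is refused whole. The fingers move at their own pace and stop on an object; "force" is the grip in N (left out, the last holds). Time passes only in rows, so rows that repeat a pose let the fingers close, or fill a call up. It gives the time, the measured TCP pose, the force, the opening and the grip force at its end, in the units of the state.
- env.get_state(): the state, without advancing time (a new reading comes with each control period).
- env.read_camera(name): name is "scene" or "top" or "wrist"; returns (picture, depth): 384x512x3 uint8, red, green, blue; 384x512 float32, m along the optical axis (not along the pixel's ray), 0 where there is no reading.
- env.get_calibration(name): a dict with "fx", "fy", "cx", "cy" (pixels), "origin" and "orientation" of the camera in the world. Camera axes: x right, y up, looking along -z (the intrinsics and any distortion apply to the point x, -y, -z); pixel columns grow to the right and rows downward; lengths in m; the calibration is good to about 2 mm. A picture is of the moment at which its call begins: read the wrist's pose just before it. get_calibration takes no time and is no camera call; for the wrist camera it gives the pose at the moment of the call.
- env.hand_in(): hands the job in; it is judged then, once.
The state is a dict: "clock": time; "joint_pos": joint angles; "qvel": joint speeds; "tau": joint torques, N m; "tcp_pos": TCP position; "orientation": TCP orientation; "wrist_force": force on the tool from outside, world axes, zero at the start; "ft_torque": the same for the moment, N m; "finger_gap": finger opening in m; "grip_force": force on a finger pad.
Only numpy, scipy, OpenCV 4.12 (cv2) and the standard library are available. Lean on these libraries where they do the work, as an engineer would, in place of code of your own. Each camera call takes 0.05 s, during which the arm holds its last target. There are 200 camera calls.

## Working session

There is one attempt and no reset: what is moved stays moved. The work goes in short steps, Python scripts to look and compute and a tool call to move; the robot and the scene stay as the last step left them, time stands still between calls to the robot, and variables do not carry over. Pictures are saved under pics/ and viewed, at most 10 in all, crops included, and the job is handed in when it is done.

Besides the shell and the picture viewer there is one more tool, called after ">>>" as name(argument=value, ...) on one line, values as JSON. carry_out: Moves the arm, as the interface text tells. Its arguments: {"type":"object","properties":{"steps":{"type":"array","items":{"type":"array"}},"force":{"type":"number"}},"required":["steps"]}

```bash
ls; mkdir -p pics; python3 - <<'E'
from workcell import env
import cv2,numpy as np
s=env.get_state();print(s, env.hold_point_z)
for n in("top","scene"):
    p,d=env.read_camera(n);cv2.imwrite(f"pics/{n}0.png",p[:,:,::-1]);np.savez(f"{n}0.npz",p=p,d=d);print(n,env.get_calibration(n))
E
```

```text
pics
{'clock': 0.0, 'joint_pos': array([-1.40459630e+00,  3.14020604e-01,  4.49964790e-02,  1.30362461e+00,
        4.01015221e-06,  1.43120630e+00]), 'qvel': array([-6.15467279e-04,  1.84966539e-03, -3.08979470e-04,  1.67806451e-04,
       -3.54796113e-05,  6.03532943e-05]), 'tau': array([-1.59037827e-04, -4.80627859e+01,  2.98532957e+01,  1.91324466e-02,
       -1.94655895e-04,  1.96380171e-06]), 'tcp_pos': array([ 0.17301357, -0.54781525,  0.23040455]), 'orientation': array([-9.26148711e-04,  9.88333884e-01,  1.52299954e-01, -1.03178824e-05]), 'wrist_force': array([ 0.63282869,  0.5436096 , -0.68731397]), 'ft_torque': array([ 0.03194483,  0.00690967, -0.03129258]), 'grip_force': 0.0, 'finger_gap': 0.08559167238605914} 0.0187
top {'fx': 418.01680857409593, 'fy': 418.01680857409593, 'cx': 247.8701903590845, 'cy': 194.24538897120811, 'origin': array([0.40103594, 0.0115607 , 1.46805606]), 'orientation': array([ 0.7099769 ,  0.04124613, -0.03843013, -0.70196488])}
scene {'fx': 388.43741669907394, 'fy': 388.43741669907394, 'cx': 255.68369965534814, 'cy': 196.031175477761, 'origin': array([1.46826322, 0.20777364, 0.80012257]), 'orientation': array([0.56065141, 0.27642879, 0.34113674, 0.70205615])}
```

View pics/top0.png

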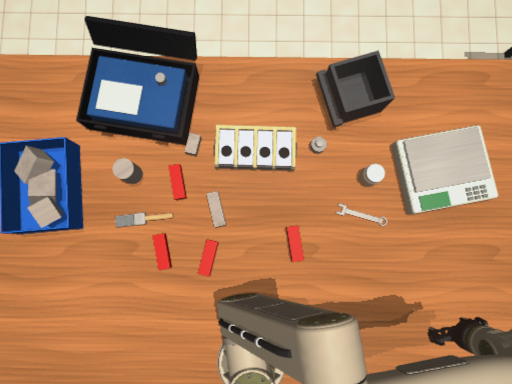

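View pics/scene0.png

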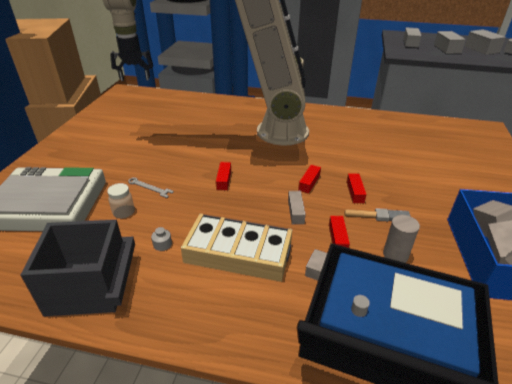

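The top view shows the crate at cols 215–297, rows 125–170 with pads near row 150, the grey loose bar at (216,209), and red look-alikes around it. The half bar is at (193,144) and the weight at (318,144).

```bash
cat > h.py <<'E'
import numpy as np,cv2
from scipy.spatial.transform import Rotation as R
def rot(q): return R.from_quat(np.r_[q[1:],q[0]]).as_matrix()
def ray(c,uv,z):
    uv=np.atleast_2d(uv).astype(float)
    d=np.c_[(uv[:,0]-c['cx'])/c['fx'],-(uv[:,1]-c['cy'])/c['fy'],-np.ones(len(uv))]@rot(c['orientation']).T
    o=c['origin'];return (o+d*((z-o[2])/d[:,2])[:,None])
def proj(c,P):
    q=(np.atleast_2d(P)-c['origin'])@rot(c['orientation']);return np.c_[c['cx']+c['fx']*q[:,0]/-q[:,2],c['cy']+c['fy']*q[:,1]/q[:,2]]
def blobs(m,lo,hi):
    n,l,s,c=cv2.connectedComponentsWithStats(m.astype(np.uint8));return [(c[i],s[i,4],l==i) for i in range(1,n) if lo<s[i,4]<hi]
def rect(c,m,z):
    cs,_=cv2.findContours(m.astype(np.uint8),cv2.RETR_EXTERNAL,cv2.CHAIN_APPROX_NONE)
    P=ray(c,max(cs,key=len)[:,0],z)[:,:2]
    (x,y),(w,h),a=cv2.minAreaRect((P*1000).astype(np.float32));
    return (x,y),(w,h),a
E
python3 - <<'E'
from h import *
from workcell import env
c=env.get_calibration("top");z=np.load("top0.npz");p=z['p'].astype(int);d=z['d']
mx=p.max(2);mn=p.min(2)
roi=np.zeros(mx.shape,bool);roi[120:175,210:300]=1
pads=[]
for ce,a,m in blobs((mx<60)&roi,20,300): P=ray(c,ce,.059)[0];pads.append(P);print('pad',ce,a,P.round(4))
pads=np.array(pads);o=np.argsort(pads[:,1]);pads=pads[o];v=np.polyfit(np.arange(4)*.066,pads[:,:2],1)[0];print('dir',v,np.degrees(np.arctan2(-v[0],v[1])))
hsv=cv2.cvtColor(z['p'],cv2.COLOR_RGB2HSV)
print(z['p'][209,216],z['p'][130,218],z['p'][160,210],hsv[209,216],hsv[200,240])
g=(hsv[:,:,1]<60)&(mx>70)
r2=np.zeros_like(roi);r2[130:245,150:250]=1
for ce,a,m in blobs(g&r2,60,900):
    print('grey',ce,a,rect(c,m,.04), d[m].mean())
y=(hsv[:,:,1]>60)&(hsv[:,:,0]>18)&(mx>150)&roi
for ce,a,m in blobs(y,100,5000): print('yel',ce,a,rect(c,m,.058))
# depth check with heights
Rm=rot(c['orientation'])
for u,v_ in((216,209),(248,130),(240,200)):
    q=np.array([(u-c['cx'])/c['fx'],-(v_-c['cy'])/c['fy'],-1])*d[v_,u];print((c['origin']+Rm@q).round(4))
E
```

```text
Traceback (most recent call last):
IndexError: too many indices for array: array is 1-dimensional, but 2 were indexed
```

```bash
cat > m.py <<'E'
from h import *
from workcell import env
c=env.get_calibration("top");z=np.load("top0.npz");p=z['p'].astype(int);d=z['d']
mx=p.max(2);mn=p.min(2)
roi=np.zeros(mx.shape,bool);roi[120:175,210:300]=1
print(z['p'][151,225:231].tolist())
pads=[]
for ce,a,m in blobs((mx<110)&roi,20,300): P=ray(c,ce,.059)[0];pads.append(P);print('pad',ce,a,P.round(4))
hsv=cv2.cvtColor(z['p'],cv2.COLOR_RGB2HSV)
print(hsv[209,216],hsv[200,240],hsv[127,230])
g=(hsv[:,:,1]<60)&(mx>70)
r2=np.zeros_like(roi);r2[130:245,150:250]=1
for ce,a,m in blobs(g&r2,60,900):
    print('grey',ce,a,rect(c,m,.04))
y=(hsv[:,:,1]>60)&(hsv[:,:,0]>18)&(mx>150)&roi
for ce,a,m in blobs(y,100,5000): print('yel',ce,a,rect(c,m,.058))
Rm=rot(c['orientation'])
for u,v_ in((216,209),(248,130),(240,200)):
    q=np.array([(u-c['cx'])/c['fx'],-(v_-c['cy'])/c['fy'],-1])*d[v_,u];print((c['origin']+Rm@q).round(4))
E
python3 m.py
```

```text
[[61, 55, 48], [61, 53, 46], [62, 54, 48], [63, 55, 49], [61, 52, 46], [61, 54, 48]]
pad [226.125 150.525] 80 [0.7108 0.0945 0.059 ]
pad [245.37974684 151.06329114] 79 [0.7096 0.0284 0.059 ]
pad [264.37037037 151.62962963] 81 [ 0.7083 -0.0368  0.059 ]
pad [283.70731707 152.32926829] 82 [ 0.7066 -0.1032  0.059 ]
pad [254.49647887 166.98943662] 284 [ 0.6545 -0.0035  0.059 ]
[ 14  49 202] [ 12 158 198] [ 26  92 232]
grey [226.29563492 147.46626984] 504 ((724.2092895507812, 96.14811706542969), (127.9751205444336, 55.574886322021484), 0.874972403049469)
grey [243.26273458 147.80428954] 373 ((724.853515625, 36.90716552734375), (127.75637817382812, 41.59148025512695), 0.6261698007583618)
grey [192.40425532 143.50212766] 235 ((738.216064453125, 214.33575439453125), (43.39899826049805, 68.76089477539062), 77.6060562133789)
grey [215.72823219 208.77572559] 379 ((511.35015869140625, 128.2701873779297), (116.89697265625, 39.024539947509766), 15.049504280090332)
yel [254.97780127 141.294926  ] 946 ((727.1411743164062, -4.2890472412109375), (276.7131652832031, 145.06126403808594), 88.87934112548828)
[0.5104 0.1266 0.0422]
[0.7871 0.0203 0.0467]
[ 0.5466  0.0459 -0.0011]
```

>>> carry_out(steps=[[[0,0,-10],[4,-1.65,0],255],[[0,0,-20],[8,-3.3,0],255],[[0,0,-30],[12,-4.95,0],255],[[0,0,-40],[16,-6.6,0],255],[[0,0,-50],[20,-8.25,0],255],[[0,0,-60],[24,-9.9,0],255],[[0,0,-70],[28,-11.55,0],255],[[0,0,-80],[32,-13.2,0],255]])

```text
clock: 1.1
tcp_pos: [0.4393, -0.3249, 0.2309]
orientation: [-0.0, 0.657, 0.754, -0.0]
wrist_force: [0.1, -0.4, -0.1]
finger_gap: -0.0
grip_force: 0.0
```

```bash
cat >> h.py <<'E'
def plan(cp,phi,target,tphi):
    "commanded TCP, tool-x yaw deg -> shift in cm along tool axes, turn about tool z in deg"
    a=np.radians(phi);d=np.array(target)-cp
    return (np.array([d[0]*np.cos(a)+d[1]*np.sin(a),d[0]*np.sin(a)-d[1]*np.cos(a),-d[2]])*100).round(2),round(phi-tphi,2)
def tool():
    from workcell import env
    s=env.get_state();M=rot(s['orientation'])
    return s['tcp_pos'],np.degrees(np.arctan2(M[1,0],M[0,0])),M[:,2],s['wrist_force'],s
E
python3 -c "
from h import *
p,f,zz,w,s=tool();print(p,f,zz,w,s['joint_pos']);print(plan(p,f,[.7066,-.1032,.12],178.85))"
```

```text
[ 0.43930844 -0.32494316  0.23090586] 97.85144614746957 [-5.47061497e-04  3.96923452e-04 -9.99999772e-01] [ 0.05956596 -0.39144544 -0.05596348] [-7.83732959e-01  2.58200121e-01 -2.95653168e-02  1.28369856e+00
 -1.05051963e-04  6.50029702e-01]
(array([18.32, 29.51, 11.09]), np.float64(-81.0))
```

>>> carry_out(steps=[[[0,0,-10],[2.5,4,0],255],[[0,0,-20],[5,8,0],255],[[0,0,-30],[7.5,12,2],255],[[0,0,-41],[10,16,5],255],[[0,0,-51],[12.5,20,8],255],[[0,0,-61],[15,24,11],255],[[0,0,-71],[17,27.5,13],255],[[0,0,-81],[18.3,29.5,15.1],255]])

```text
clock: 2.1
tcp_pos: [0.708, -0.1043, 0.0784]
orientation: [-0.0, 0.009, 1.0, 0.0]
wrist_force: [-0.1, -0.9, 0.9]
finger_gap: -0.0
grip_force: 0.0
```

```bash
python3 -c "
from h import *
p,f,zz,w,s=tool();print(p,f,zz,w,s['joint_pos']);print(plan(p,f,[.7066,-.1032,.049],178.85))
from workcell import env
c=env.get_calibration('wrist');print(c);q,d=env.read_camera('wrist');cv2.imwrite('pics/w0.png',q[:,:,::-1]);np.savez('w0.npz',p=q,d=d)"
```

```text
[ 0.70802808 -0.10433888  0.07843009] 178.94527386834073 [-9.48578900e-04  3.17328322e-04 -9.99999500e-01] [-0.05747168 -0.92305067  0.89626581] [-2.58356325e-01  6.58843369e-01  2.19019660e-01  1.13197079e+00
  6.44424796e-05 -2.39947770e-01]
(array([0.14, 0.11, 2.94]), np.float64(0.1))
{'fx': 340.6408017624039, 'fy': 340.6408017624039, 'cx': 260.2729089256515, 'cy': 190.30807302624464, 'origin': array([ 0.62651175, -0.10259843,  0.22102316]), 'orientation': array([ 0.70466171, -0.11248003, -0.11072689,  0.69176562])}
```

View pics/w0.png

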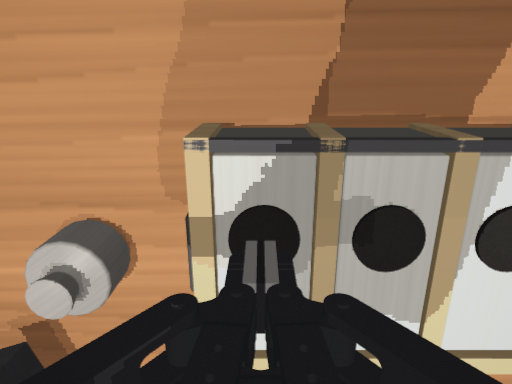

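>>> carry_out(steps=[[[0,0,0],[0.1,0.1,1.0],255],[[0,0,0],[0.1,0.1,1.7],255],[[0,0,0],[0.1,0.1,2.2],255],[[0,0,0],[0.1,0.1,2.5],255],[[0,0,0],[0.1,0.1,2.7],255],[[0,0,0],[0.1,0.1,2.9],255],[[0,0,0],[0.1,0.1,3.0],255],[[0,0,0],[0.1,0.1,3.0],255]])

```text
clock: 3.15
tcp_pos: [0.7063, -0.1056, 0.0511]
orientation: [0.0, 0.013, 1.0, -0.001]
wrist_force: [-2.5, -2.2, 4.5]
finger_gap: 0.0002
grip_force: 2.5
```

>>> carry_out(steps=[[[0,0,0],[0,0,0.2],255],[[0,0,0],[0,0,0.4],255],[[0,0,0],[0,0,0.4],255],[[0,0,0],[0,0,0.4],255],[[0,0,0],[0,0,0.4],255],[[0,0,0],[0,0,0.4],255],[[0,0,0],[0,0,0.4],255],[[0,0,0],[0,0,0.4],255]])

```text
clock: 4.15
tcp_pos: [0.7063, -0.1056, 0.051]
orientation: [0.001, 0.013, 1.0, -0.001]
wrist_force: [-9.3, -1.3, 22.6]
finger_gap: 0.0002
grip_force: 11.3
```

>>> carry_out(steps=[[[0,0,0],[0,0,-1.2],255],[[0,0,0],[0,0,-2.4],255],[[0,0,0],[-0.1,3.3,-2.4],255],[[0,0,0],[-0.2,6.65,-2.4],255],[[0,0,0],[-0.2,6.65,-2.0],255],[[0,0,0],[-0.2,6.65,-1.0],255],[[0,0,0],[-0.2,6.65,-0.4],255],[[0,0,0],[-0.2,6.65,0],255]])

```text
clock: 5.15
tcp_pos: [0.7099, -0.0392, 0.0459]
orientation: [0.0, 0.013, 1.0, 0.0]
wrist_force: [0.3, 2.4, 3.5]
finger_gap: 0.0
grip_force: 1.5
```

>>> carry_out(steps=[[[0,0,0],[0,0,0],255],[[0,0,0],[0,0,0],255],[[0,0,0],[0,0,0],255],[[0,0,0],[0,0,0],255],[[0,0,0],[0,0,0],255],[[0,0,0],[0,0,0],255],[[0,0,0],[0,0,0],255],[[0,0,0],[0,0,0],255]])

```text
clock: 6.15
tcp_pos: [0.7098, -0.039, 0.0463]
orientation: [0.0, 0.013, 1.0, -0.0]
wrist_force: [-0.1, -1.4, 2.8]
finger_gap: 0.0001
grip_force: 1.5
```

Cell 1 goes past the bar stop at low force; pressing it right down.

>>> carry_out(steps=[[[0,0,0],[0,0,0.4],255],[[0,0,0],[0,0,0.8],255],[[0,0,0],[0,0,1.2],255],[[0,0,0],[0,0,1.4],255],[[0,0,0],[0,0,1.6],255],[[0,0,0],[0,0,1.6],255],[[0,0,0],[0,0,1.6],255],[[0,0,0],[0,0,1.6],255]])

```text
clock: 7.15
tcp_pos: [0.71, -0.0389, 0.0329]
orientation: [0.001, 0.013, 1.0, -0.0]
wrist_force: [-5.2, -2.7, 16.2]
finger_gap: 0.0001
grip_force: 8.3
```

>>> carry_out(steps=[[[0,0,0],[0,0,-4],255],[[0,0,0],[0,0,-8],255],[[0,0,-3],[4,2.5,-10],200],[[0,0,-7],[9,5.5,-12],100],[[0,0,-11],[14,8.5,-12],0],[[0,0,-14],[19,11.5,-12],0],[[0,0,-16.4],[24.6,14.7,-12],0],[[0,0,-16.4],[24.6,14.7,-12],0]])

```text
clock: 8.15
tcp_pos: [0.4618, 0.117, 0.149]
orientation: [-0.003, -0.132, 0.991, 0.001]
wrist_force: [0.5, -0.4, -0.9]
finger_gap: 0.0855
grip_force: 0.0
```

```bash
python3 -c "
from h import *
p,f,zz,w,s=tool();print(p,f,zz,w)
from workcell import env
c=env.get_calibration('wrist');q,d=env.read_camera('wrist');cv2.imwrite('pics/w1.png',q[:,:,::-1]);np.savez('w1.npz',p=q,d=d,c=c)
g=(cv2.cvtColor(q,cv2.COLOR_RGB2HSV)[:,:,1]<60)&(q.max(2)>70)
for ce,a,m in blobs(g,1500,60000): print(ce,a,rect(c,m,.04))
"
```

```text
[0.46181345 0.11699459 0.14897076] -164.81915124992187 [-0.00602982  0.00139632 -0.99998085] [ 0.52609465 -0.40667653 -0.90307585]
[257.41698727 237.33086712] 6758 ((506.9237976074219, 127.78502655029297), (127.345458984375, 39.17910385131836), 14.649876594543457)
```

View pics/w1.png

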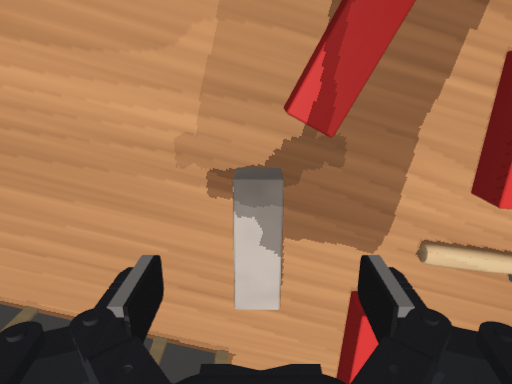

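The wrist view shows the grey bar at cols 233–284, rows 168–310, centred between the open fingers. There is a red bar upper right (corner at about (330,135)), another at lower right with its edge at about (350,295), and the brush handle at (425,250).

```bash
python3 -c "
from h import *
z=np.load('w1.npz',allow_pickle=True);c=z['c'].item()
for h in (.04,0):
  P=ray(c,[[330,135],[290,108],[350,295],[340,384]],h)[:,:2]-[.5105,.1285]
  a=np.radians(14.8);print(h,(P@np.array([[np.cos(a),-np.sin(a)],[np.sin(a),np.cos(a)]])*1000).round(0).tolist())
a=np.radians(14.8);t=np.r_[np.array([.5105,.1285])-.045*np.array([np.cos(a),np.sin(a)]),.01]
p,f,zz,w,s=tool();print(t,p,f,plan(p,f,t,194.8-360))
"
```

```text
0.04 [[-93.0, 54.0], [-112.0, 23.0], [45.0, 80.0], [144.0, 80.0]]
0 [[-87.0, 62.0], [-109.0, 27.0], [73.0, 93.0], [188.0, 92.0]]
[0.46699295 0.11700494 0.01      ] [0.46481264 0.11627184 0.14962416] -164.90469617721016 (array([-2.300e-01,  1.000e-02,  1.396e+01]), np.float64(0.3))
```

>>> carry_out(steps=[[[0,0,0.3],[-0.2,0,4],50],[[0,0,0.3],[-0.2,0,8],50],[[0,0,0.3],[-0.2,0,11],50],[[0,0,0.3],[-0.2,0,13.2],50],[[0,0,0.3],[-0.2,0,14.3],50],[[0,0,0.3],[-0.2,0,14.3],50],[[0,0,0.3],[-0.2,0,14.3],255],[[0,0,0.3],[-0.2,0,14.3],255]], force=40)

```text
clock: 9.2
tcp_pos: [0.4706, 0.1156, 0.0084]
orientation: [0.001, -0.127, 0.992, 0.0]
wrist_force: [0.6, 2.6, 0.9]
finger_gap: 0.0391
grip_force: 40.9
```

>>> carry_out(steps=[[[0,0,0],[0,0,0],255],[[0,0,0],[0,0,0],255],[[0,0,0],[0,0,0],255],[[0,0,0],[0,0,0],255],[[0,0,0],[0,0,0],255],[[0,0,0],[0,0,0],255],[[0,0,0],[0,0,0],255],[[0,0,0],[0,0,0],255]])

```text
clock: 10.2
tcp_pos: [0.4706, 0.1156, 0.0084]
orientation: [0.001, -0.127, 0.992, 0.0]
wrist_force: [-2.1, 2.0, 5.9]
finger_gap: 0.0393
grip_force: 41.6
```

```bash
python3 -c "
from h import *
p,f,zz,w,s=tool();print(p,f,zz,w)
yaw=-1.15;a=np.radians(yaw);ex=np.array([np.cos(a),np.sin(a)]);ey=np.array([-ex[1],ex[0]])
pads=np.array([[.7066,-.1032],[.7083,-.0368],[.7096,.0284],[.7108,.0945]])
o=np.array([.727,-.0043]); print('pads in crate',((pads-o)@np.c_[ex,ey]).round(4))
front=-.0705
def tcp(u,v=-.033): return o+ex*u+ey*v
# TCP 45mm behind bar centre
for name,u in (('pre: bar far end 30mm before front',front-.03-.105),('in',front-.024)):
  t=np.r_[tcp(u),p[2]];print(name,t,plan(p,f,t,yaw+180-360))
"
```

```text
[0.4705834  0.11558986 0.008393  ] -165.3595085552101 [ 2.37733407e-03  8.84171710e-04 -9.99996783e-01] [-2.05077154  1.97153154  5.89019012]
pads in crate [[-0.0184 -0.0993]
 [-0.018  -0.0329]
 [-0.0181  0.0323]
 [-0.0182  0.0985]]
pre: bar far end 30mm before front [ 0.52087908 -0.03316898  0.008393  ] (array([ -1.11, -15.66,  -0.  ]), np.float64(15.79))
in [ 0.63185673 -0.03539674  0.008393  ] (array([-11.79, -18.68,  -0.  ]), np.float64(15.79))
```

>>> carry_out(steps=[[[0,0,1.5],[-0.1,-1.5,0],255],[[0,0,4],[-0.3,-4,0],255],[[0,0,6.5],[-0.5,-6.5,0],255],[[0,0,9],[-0.65,-9,0],255],[[0,0,11.5],[-0.8,-11.5,0],255],[[0,0,14],[-1.0,-14,0],255],[[0,0,15.8],[-1.1,-15.7,0],255],[[0,0,15.8],[-1.1,-15.7,0],255]])

```text
clock: 11.2
tcp_pos: [0.5213, -0.0354, 0.0084]
orientation: [0.001, 0.011, 1.0, -0.001]
wrist_force: [0.3, -2.0, 5.2]
finger_gap: 0.0394
grip_force: 41.3
```

```bash
cat > look.py <<'E'
from h import *
import sys
from workcell import env
p,f,zz,w,s=tool();print(p,f,zz,w,s['finger_gap'])
n=sys.argv[1]
c=env.get_calibration('top');q,d=env.read_camera('top');np.savez(n+'t.npz',p=q)
cw=env.get_calibration('wrist');q2,d=env.read_camera('wrist');np.savez(n+'w.npz',p=q2,c=cw)
t=cv2.resize(q[110:240,180:310],None,fx=3,fy=3,interpolation=cv2.INTER_CUBIC)
cv2.imwrite(f'pics/{n}.png',np.hstack([t,cv2.resize(q2,(400,390))])[:,:,::-1])
E
python3 look.py a
```

```text
[ 0.52125123 -0.03540773  0.00843253] 178.72410554174698 [ 0.0025674  -0.00152852 -0.99999554] [ 0.26197182 -2.00536806  5.20424088] 0.039448545917181235
```

View pics/a.png

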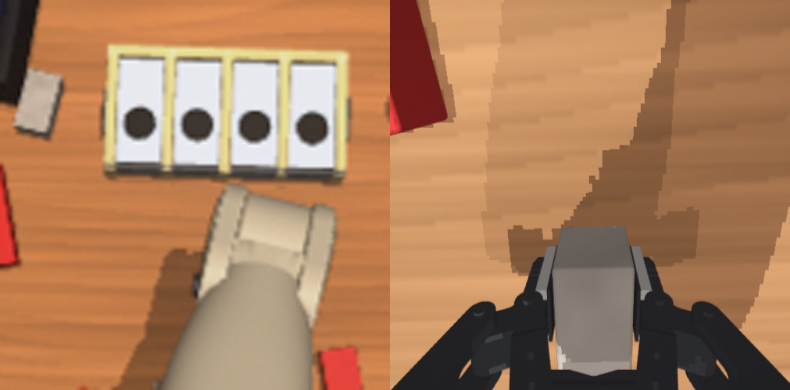

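>>> carry_out(steps=[[[0,0,0],[-1.0,0.2,0],255],[[0,0,0],[-2.5,0.25,0],255],[[0,0,0],[-4,0.25,0],255],[[0,0,0],[-5.5,0.25,0],255],[[0,0,0],[-7,0.25,0],255],[[0,0,0],[-8.5,0.25,0],255],[[0,0,0],[-10,0.25,0],255],[[0,0,0],[-11,0.25,0],255]])

```text
clock: 12.3
tcp_pos: [0.6245, -0.0332, 0.0082]
orientation: [-0.005, 0.01, 1.0, -0.0]
wrist_force: [-20.2, 0.4, 23.1]
finger_gap: 0.0389
grip_force: 41.5
```

```bash
python3 look.py b
```

```text
[ 0.62449169 -0.03322454  0.00822987] 178.82939344229203 [-9.94969450e-03 -2.86023593e-04 -9.99950460e-01] [-20.21168547   0.43895487  23.09925055] 0.038860070238501195
```

View pics/b.png

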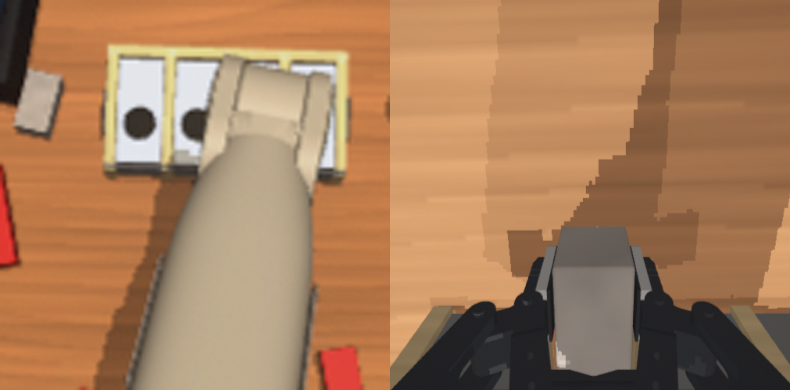

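>>> carry_out(steps=[[[0,0,0],[0.4,0,0],255],[[0,0,0],[0.7,0,0],255],[[0,0,0],[0.7,0,0],50],[[0,0,0],[0.7,0,0],50],[[0,0,0],[0.7,0,-1],50],[[0,0,0],[0.7,0,-4],50],[[0,0,0],[2,0,-7],50],[[0,0,0],[5,0,-8],150]])

```text
clock: 13.4
tcp_pos: [0.582, -0.0333, 0.09]
orientation: [0.002, 0.01, 1.0, -0.001]
wrist_force: [-0.2, -0.8, 0.6]
finger_gap: 0.0519
grip_force: 0.0
```

>>> carry_out(steps=[[[0,0,0],[3,0,0],255],[[0,0,0],[6,0,0],255],[[0,0,0],[6,0,0],255],[[0,0,0],[6,0,0],255],[[0,0,0],[6,0,0],255],[[0,0,0],[6,0,0],255],[[0,0,0],[6,0,0],255],[[0,0,0],[6,0,0],255]])

```text
clock: 14.4
tcp_pos: [0.52, -0.0315, 0.0871]
orientation: [-0.0, 0.01, 1.0, -0.0]
wrist_force: [0.4, 0.2, 0.2]
finger_gap: -0.0001
grip_force: 0.0
```

```bash
python3 look.py c
```

```text
[ 0.51998231 -0.03148628  0.08712073] 178.82549956303205 [-2.35483256e-04 -4.64957657e-05 -9.99999971e-01] [0.35205726 0.18730141 0.23339889] -0.00012838736705591232
```

View pics/c.png

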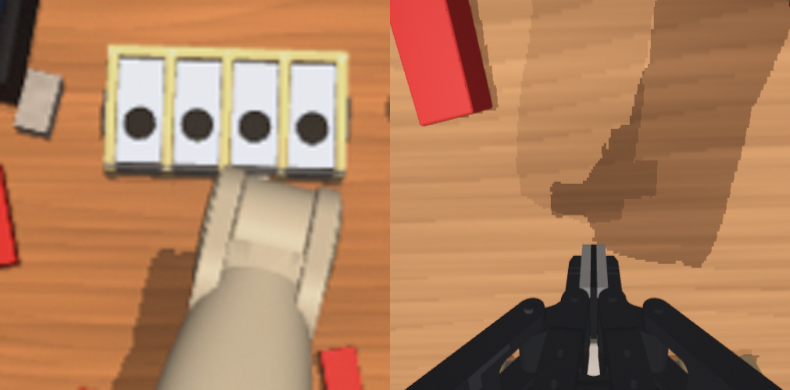

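>>> carry_out(steps=[[[0,0,0],[0,-0.1,-0.0],255],[[0,0,0],[0,-0.15,3],255],[[0,0,0],[0,-0.15,6],255],[[0,0,0],[0,-0.15,6.7],255],[[0,0,0],[-2,-0.15,6.7],255],[[0,0,0],[-4,-0.15,6.7],255],[[0,0,0],[-6,-0.15,6.7],255],[[0,0,0],[-7,-0.15,6.7],255]])

```text
clock: 15.5
tcp_pos: [0.5915, -0.0347, 0.0212]
orientation: [0.001, 0.01, 1.0, -0.0]
wrist_force: [-0.2, 0.1, 0.4]
finger_gap: -0.0001
grip_force: 0.0
```

>>> carry_out(steps=[[[0,0,0],[-0.3,0,0],255],[[0,0,0],[-0.6,0,0],255],[[0,0,0],[-0.9,0,0],255],[[0,0,0],[-1.2,0,0],255],[[0,0,0],[-1.5,0,0],255],[[0,0,0],[-1.8,0,0],255],[[0,0,0],[-2.0,0,0],255],[[0,0,0],[-2.0,0,0],255]])

```text
clock: 16.5
tcp_pos: [0.6072, -0.0346, 0.0201]
orientation: [-0.002, 0.01, 1.0, 0.0]
wrist_force: [-6.0, 0.3, 3.9]
finger_gap: -0.0002
grip_force: 3.1
```

>>> carry_out(steps=[[[0,0,0],[-0.3,0,0],255],[[0,0,0],[-0.6,0,0],255],[[0,0,0],[-0.9,0,0],255],[[0,0,0],[-1.2,0,0],255],[[0,0,0],[-1.5,0,0],255],[[0,0,0],[-1.8,0,0],255],[[0,0,0],[-2.0,0,0],255],[[0,0,0],[-2.0,0,0],255]])

```text
clock: 17.5
tcp_pos: [0.6274, -0.035, 0.0201]
orientation: [-0.002, 0.01, 1.0, 0.0]
wrist_force: [-5.5, -0.6, 4.6]
finger_gap: -0.0002
grip_force: 2.9
```

```bash
python3 look.py d
```

```text
[ 0.62735579 -0.03501935  0.02005205] 178.81531265155738 [-4.49332071e-03  2.59496575e-04 -9.99989871e-01] [-5.49044018 -0.56376713  4.57635632] -0.00023005575452159525
```

View pics/d.png

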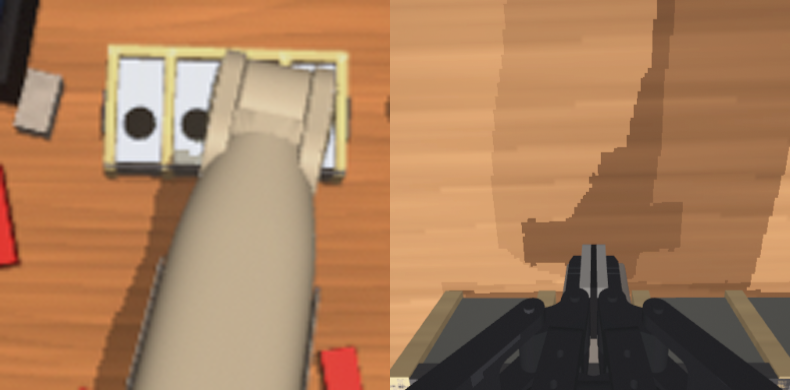

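```bash
python3 -c "
from h import *
z=np.load('dw.npz',allow_pickle=True);c=z['c'].item();q=z['p']
for u in (80,60,438,450,110,400):
  print(u,[(v,q[v,u].tolist()) for v in range(280,300,1)][::2])
for u,v in ((80,287),(438,287),(80,290),(438,290)):
  for h in (.058,.05): print(u,v,h,ray(c,[[u,v]],h)[0].round(4))
"
```

```text
80 [(280, [204, 148, 102]), (282, [200, 145, 99]), (284, [197, 142, 96]), (286, [134, 107, 76]), (288, [137, 117, 87]), (290, [138, 119, 87]), (292, [136, 117, 86]), (294, [134, 115, 86]), (296, [135, 116, 85]), (298, [137, 118, 87])]
60 [(280, [220, 165, 114]), (282, [217, 162, 112]), (284, [213, 157, 108]), (286, [211, 156, 106]), (288, [211, 155, 105]), (290, [213, 157, 109]), (292, [217, 162, 112]), (294, [226, 170, 117]), (296, [233, 176, 124]), (298, [177, 140, 100])]
438 [(280, [131, 91, 61]), (282, [130, 89, 59]), (284, [133, 92, 61]), (286, [136, 117, 85]), (288, [137, 118, 87]), (290, [137, 118, 87]), (292, [135, 115, 86]), (294, [134, 115, 85]), (296, [134, 116, 85]), (298, [119, 103, 76])]
450 [(280, [131, 90, 59]), (282, [130, 90, 59]), (284, [134, 91, 61]), (286, [136, 115, 84]), (288, [136, 117, 87]), (290, [137, 118, 87]), (292, [135, 115, 86]), (294, [134, 115, 85]), (296, [135, 117, 87]), (298, [137, 118, 88])]
110 [(280, [203, 149, 102]), (282, [199, 145, 99]), (284, [198, 144, 97]), (286, [203, 149, 101]), (288, [200, 146, 98]), (290, [147, 102, 69]), (292, [144, 102, 69]), (294, [80, 79, 76]), (296, [79, 78, 75]), (298, [79, 78, 75])]
400 [(280, [132, 91, 60]), (282, [130, 89, 58]), (284, [137, 95, 64]), (286, [146, 102, 68]), (288, [149, 103, 68]), (290, [150, 104, 70]), (292, [141, 100, 70]), (294, [79, 79, 75]), (296, [80, 79, 75]), (298, [80, 79, 76])]
80 287 0.058 [ 0.6153 -0.0988  0.058 ]
80 287 0.05 [ 0.6205 -0.1038  0.05  ]
438 287 0.058 [0.6179 0.0289 0.058 ]
438 287 0.05 [0.6234 0.0336 0.05  ]
80 290 0.058 [ 0.6165 -0.099   0.058 ]
80 290 0.05 [ 0.6219 -0.104   0.05  ]
438 290 0.058 [0.6192 0.0291 0.058 ]
438 290 0.05 [0.6247 0.0338 0.05  ]
```

```bash
python3 -c "
from h import *
z=np.load('dw.npz',allow_pickle=True);c=z['c'].item()
A=ray(c,[[80,285.3],[438,285.3],[450,285.3]],0);print(A.round(4))
q=z['p']
for u in (30,440,470): print(u,[(v,q[v,u].tolist()) for v in range(330,384,3)])
"
```

```text
[[ 0.6523 -0.1349  0.    ]
 [ 0.6564  0.063   0.    ]
 [ 0.6565  0.0696  0.    ]]
30 [(330, [185, 141, 100]), (333, [137, 117, 87]), (336, [133, 113, 83]), (339, [128, 109, 80]), (342, [131, 113, 83]), (345, [133, 113, 84]), (348, [132, 113, 83]), (351, [134, 114, 84]), (354, [134, 115, 85]), (357, [135, 117, 87]), (360, [135, 116, 86]), (363, [121, 104, 77]), (366, [49, 48, 50]), (369, [50, 49, 49]), (372, [54, 53, 53]), (375, [115, 111, 112]), (378, [32, 32, 35]), (381, [33, 32, 35])]
440 [(330, [79, 78, 75]), (333, [77, 77, 74]), (336, [78, 77, 74]), (339, [78, 77, 73]), (342, [78, 76, 74]), (345, [77, 76, 73]), (348, [36, 35, 38]), (351, [33, 32, 36]), (354, [34, 33, 36]), (357, [33, 32, 35]), (360, [33, 34, 36]), (363, [34, 33, 36]), (366, [34, 33, 36]), (369, [34, 34, 36]), (372, [33, 32, 35]), (375, [32, 32, 35]), (378, [33, 33, 36]), (381, [32, 32, 34])]
470 [(330, [136, 116, 86]), (333, [137, 118, 87]), (336, [123, 104, 78]), (339, [111, 94, 70]), (342, [110, 95, 70]), (345, [94, 86, 71]), (348, [78, 77, 74]), (351, [77, 76, 73]), (354, [76, 76, 73]), (357, [56, 56, 56]), (360, [51, 49, 51]), (363, [51, 49, 51]), (366, [33, 32, 35]), (369, [32, 32, 35]), (372, [33, 33, 36]), (375, [32, 32, 35]), (378, [32, 31, 34]), (381, [31, 32, 34])]
```

>>> carry_out(steps=[[[0,0,0],[-0.2,0,0],255],[[0,0,0],[-0.4,0,0],255],[[0,0,0],[-0.6,0,0],255],[[0,0,0],[-0.8,0,0],255],[[0,0,0],[-1.0,0,0],255],[[0,0,0],[-1.1,0,0],255],[[0,0,0],[-1.1,0,0],255],[[0,0,0],[-1.1,0,0],255]])

```text
clock: 18.6
tcp_pos: [0.6381, -0.0352, 0.0201]
orientation: [-0.002, 0.01, 1.0, 0.0]
wrist_force: [-6.1, 0.1, 4.4]
finger_gap: 0.0001
grip_force: 3.2
```

>>> carry_out(steps=[[[0,0,0],[0.5,0,0],255],[[0,0,0],[2,0,0],255],[[0,0,0],[5,0,0],255],[[0,0,0],[9,0,-2],255],[[0,0,0],[12,0,-5],255],[[0,0,0],[14,0,-8],255],[[0,0,0],[15,0,-10],255],[[0,0,0],[15,0,-10],255]])

```text
clock: 19.6
tcp_pos: [0.4918, -0.0327, 0.122]
orientation: [0.002, 0.01, 1.0, -0.0]
wrist_force: [0.9, 0.1, -0.4]
finger_gap: -0.0001
grip_force: 0.0
```

```bash
python3 look.py e
```

```text
[ 0.49181311 -0.0326786   0.12198068] 178.81092856981792 [ 0.00423117 -0.00101366 -0.99999053] [ 0.92455214  0.12656109 -0.35106294] -7.06598852669015e-05
```

View pics/e.png

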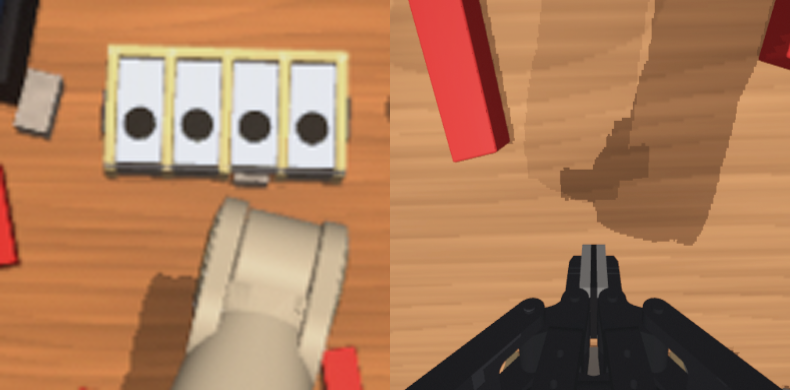

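```bash
python3 -c "
from h import *
from workcell import env
c=env.get_calibration('top');q=np.load('et.npz')['p']
for u in (255,261,264,267,275,285): print(u,[(v,q[v,u].tolist()) for v in range(162,176)])
for v in (169,170,171,172): print(v,ray(c,[[264,v]],.04)[0].round(4),ray(c,[[264,v]],.0)[0].round(4))
"
```

```text
255 [(162, [229, 213, 143]), (163, [229, 214, 144]), (164, [226, 209, 144]), (165, [220, 199, 143]), (166, [221, 201, 137]), (167, [171, 152, 102]), (168, [95, 79, 57]), (169, [103, 82, 58]), (170, [141, 96, 62]), (171, [181, 116, 71]), (172, [189, 122, 75]), (173, [188, 122, 74]), (174, [183, 118, 72]), (175, [158, 109, 73])]
261 [(162, [229, 232, 238]), (163, [229, 232, 238]), (164, [214, 217, 223]), (165, [112, 107, 101]), (166, [95, 90, 87]), (167, [94, 86, 79]), (168, [148, 134, 121]), (169, [172, 156, 141]), (170, [117, 105, 94]), (171, [84, 70, 59]), (172, [125, 87, 61]), (173, [175, 113, 69]), (174, [190, 123, 75]), (175, [187, 120, 73])]
264 [(162, [229, 232, 238]), (163, [229, 232, 238]), (164, [214, 218, 224]), (165, [114, 109, 101]), (166, [95, 89, 87]), (167, [83, 76, 71]), (168, [125, 112, 102]), (169, [166, 149, 134]), (170, [122, 110, 99]), (171, [80, 67, 58]), (172, [118, 83, 59]), (173, [174, 113, 69]), (174, [190, 123, 74]), (175, [191, 123, 75])]
267 [(162, [229, 232, 238]), (163, [229, 232, 238]), (164, [219, 221, 226]), (165, [147, 145, 140]), (166, [98, 93, 90]
[... 375 characters left out ...]
(169, [88, 71, 55]), (170, [127, 87, 59]), (171, [179, 116, 71]), (172, [187, 120, 73]), (173, [189, 122, 74]), (174, [189, 122, 74]), (175, [191, 123, 75])]
285 [(162, [229, 232, 238]), (163, [229, 231, 237]), (164, [229, 232, 238]), (165, [212, 215, 222]), (166, [98, 92, 88]), (167, [91, 85, 83]), (168, [65, 58, 55]), (169, [71, 61, 52]), (170, [117, 81, 56]), (171, [176, 113, 69]), (172, [192, 123, 75]), (173, [191, 122, 75]), (174, [193, 123, 75]), (175, [194, 124, 75])]
169 [ 0.6512 -0.0366  0.04  ] [ 0.6583 -0.038   0.    ]
170 [ 0.6477 -0.0366  0.04  ] [ 0.6546 -0.038   0.    ]
171 [ 0.6442 -0.0367  0.04  ] [ 0.651 -0.038  0.   ]
172 [ 0.6407 -0.0367  0.04  ] [ 0.6474 -0.038   0.    ]
```

>>> carry_out(steps=[[[0,0,0],[-4,0,4],255],[[0,0,0],[-8,0,8],255],[[0,0,0],[-11,0,10.2],255],[[0,0,0],[-13.5,0,10.2],255],[[0,0,0],[-14.5,0,10.2],255],[[0,0,0],[-15.1,0,10.2],255],[[0,0,0],[-15.5,0,10.2],255],[[0,0,0],[-15.5,0,10.2],255]])

```text
clock: 20.7
tcp_pos: [0.6449, -0.0354, 0.0182]
orientation: [-0.001, 0.01, 1.0, 0.0]
wrist_force: [-2.5, -0.3, -2.0]
finger_gap: 0.0
grip_force: 0.0
```

>>> carry_out(steps=[[[0,0,0],[1,0,0],255],[[0,0,0],[3,0,0],255],[[0,0,0],[5,0,-3],255],[[0,0,0],[5,2,-8],255],[[0,0,0],[4,4,-11],255],[[0,0,0],[3,5.5,-11],255],[[0,0,0],[2,5.5,-11],255],[[0,0,0],[2,5.5,-11],255]])

```text
clock: 21.7
tcp_pos: [0.6268, 0.0195, 0.1268]
orientation: [-0.001, 0.01, 1.0, -0.0]
wrist_force: [0.4, -0.2, -0.7]
finger_gap: 0.0002
grip_force: 0.0
```

```bash
python3 look.py f
```

```text
[0.62679378 0.01945331 0.12676133] 178.8162792865667 [-1.77205525e-03 -2.48476837e-04 -9.99998399e-01] [ 0.39690835 -0.16315701 -0.66447323] 0.0001744317254701235
```

View pics/f.png

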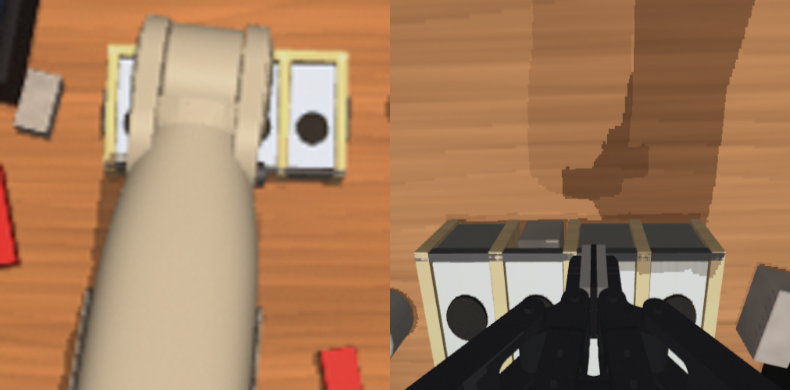

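The wrist view shows the bar's end face in cell 1's mouth at panel cols 520–563, rows 220–247, almost level with the divider fronts on either side (row 220).

```bash
cat > pr.py <<'E'
from h import *
import sys
n=sys.argv[1];z=np.load(n+'w.npz',allow_pickle=True);c=z['c'].item();q=z['p']
for u in map(int,sys.argv[2:]): print(u,[(v,int(q[v,u].sum()),int(q[v,u,0])-int(q[v,u,2])) for v in range(211,246)])
for v in (214,216,218): print(v,ray(c,[[150,v],[195,v],[230,v]],0).round(4).tolist())
for v in (236,240,242): print('z04',v,ray(c,[[195,v]],.04).round(4).tolist())
E
python3 pr.py f 148 151 175 195 210 230
```

```text
148 [(211, 389, 95), (212, 369, 92), (213, 373, 94), (214, 376, 92), (215, 370, 93), (216, 351, 88), (217, 241, 64), (218, 244, 66), (219, 254, 61), (220, 260, 50), (221, 267, 43), (222, 275, 43), (223, 271, 42), (224, 267, 41), (225, 260, 41), (226, 255, 41), (227, 256, 42), (228, 258, 41), (229, 260, 41), (230, 262, 42), (231, 264, 43), (232, 262, 42), (233, 263, 42), (234, 267, 43), (235, 269, 43), (236, 258, 41), (237, 254, 40), (238, 259, 40), (239, 258, 40), (240, 254, 39), (241, 234, 36), (242, 222, 34), (243, 212, 32), (244, 156, 16), (245, 110, 0)]
151 [(211, 362, 91), (212, 368, 93), (213, 375, 93), (214, 374, 93), (215, 366, 91), (216, 329, 73), (217, 267, 41), (218, 265, 42), (219, 261, 41), (220, 261, 41), (221, 269, 42), (222, 274, 42), (223, 271, 42), (224, 268, 42), (225, 260, 41), (226, 256, 42), (227, 257, 41), (228, 257, 41), (229, 260, 41), (230, 262, 42), (231, 266, 42), (232, 264, 41), (233, 263, 42), (234, 267, 43), (235, 262, 42), (236, 240, 38), (237, 221, 35), (238, 216, 34), (239, 212, 35), (240, 214, 33), (241, 214, 34), (242, 214, 34), (243, 207, 32), (24
[... 1915 characters left out ...]
 (223, 273, 43), (224, 267, 43), (225, 262, 42), (226, 257, 41), (227, 260, 41), (228, 258, 41), (229, 260, 41), (230, 263, 42), (231, 266, 42), (232, 267, 41), (233, 265, 42), (234, 269, 42), (235, 268, 42), (236, 258, 41), (237, 256, 40), (238, 259, 42), (239, 263, 41), (240, 266, 41), (241, 265, 42), (242, 267, 43), (243, 272, 42), (244, 270, 43), (245, 273, 43)]
214 [[0.6521, -0.0748, 0.0], [0.6529, -0.0365, 0.0], [0.6535, -0.0067, 0.0]]
216 [[0.6539, -0.075, 0.0], [0.6547, -0.0367, 0.0], [0.6553, -0.0068, 0.0]]
218 [[0.6557, -0.0752, 0.0], [0.6566, -0.0368, 0.0], [0.6572, -0.0069, 0.0]]
z04 236 [[0.6544, -0.0293, 0.04]]
z04 240 [[0.6576, -0.0296, 0.04]]
z04 242 [[0.6593, -0.0297, 0.04]]
```

The bar's end is flush with the crate front to within about 1 mm, and the arm is clear of everything, so I'm handing in.

```bash
python3 -c "
from workcell import env
print(env.hand_in())"
```

```text
the job is handed in; nothing more can be done
None
```

I found cell 1 empty by pressing the pads (cover 0 stopped hard at 8 mm, cover 1 went right down to 26 mm, covers 2 and 3 not pressed), slid the bar through its flap to within about 1 mm of flush with the crate front by camera, and handed the job in at about 22 s.

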